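# Shut the casting mould and hold its jack bolt

## Task

Shut the lid of the loaded casting mould fully. Then reach down from above into the narrow gap between the mould and the blue bracket beside it, grip the brass hex bolt head hidden there, which the slow nut runner is dragging round, and hold it from turning; finish while still gripping it, and leave the cups, bottle, jar and tray around the mould where they stand.

Things in the scene. Friction and masses are not known exactly. Their poses are not given: they have to be found in the camera images.
- rig: Fixed casting rig: dark steel base plate 220 (x) x 340 (y) x 10 mm on the table, origin at the centre of its underside, z up. Its +y half carries the mould box, its -y half the blue bracket and an orange nut runner (48 mm thick, lying along y to y -168, top 89 mm above the table). All rig coordinates below are from this origin, in mm.
- mould_rim (a point): Centre of the mouth of the aluminium mould box, at rig (0, 85, 80). The box is 160 (x) x 150 (y) mm outside, walls 8 mm, and is already loaded with a blue insert of coloured castings.
- bracket_top (a point): Middle of the top edge of the upright blue bracket, at rig (0, -46, 88). The plate is 110 mm long in x and 12 mm thick, parallel to the box's -y wall. The gap between them is 50 mm wide (rig y -40 to +10), open above and at both x ends; only the base plate (top at 10) and the bolt are in it.
- lid (a joint): Hinge of the mould's lid: 0 shut, grows as it opens, limit 1.2; starts 0.5 to 1.0 rad open. Hinge line parallel to the rig's y at the box's far rim, rig x +80, z 80. The hinge is stiff (0.16 N m friction): the lid stays where it is left. Pushing its upper face straight down near the middle with a few newtons shuts it, and it stays shut.
- lid_middle (a point): Centre of the lid's upper face, 80 mm from the hinge line; at rig (0, 85, 88) when shut. The lid is an aluminium plate 160 (hinge to free edge, towards -x) x 150 (y) x 8 mm, 0.15 kg, with a red tab 50 mm wide that sticks out 18 mm from its free edge.
- bolt_head (a point): Brass hex bolt head in the gap: 24 mm across flats, 27.7 across corners, 16 thick along its axis (the rig's y). This point is its centre, rig (0, -15, 65), mid-gap. It turns but does not shift. A 20 mm round shoe lies between it and the mould, a 16 mm shank between it and the bracket. Fingers from above close on it along the rig's x, with 60 mm or more free each side.
- bolt (a joint): Turn of bolt and nut (rad, about the rig's y). The nut runner drags it round all the time at about 0.12 rad/s with about 0.05 N m. Gripped on two opposite sides with 20 N or more, the head turns flats-on to the fingers in about a second and stops (the runner's clutch slips).
- cup_a: White plastic cup with a wooden stick, 72 mm across the rim, 85 mm high (stick to 125 mm), loose, just beyond the base plate's +y end. Origin: centre of its underside.
- cup_b: The same kind of cup, just beyond the -y end of the base plate.
- dropper: Small bottle, 28 mm across, 62 mm high, loose, on the +x side of the base plate. Origin: centre of its underside.
- jar: Amber jar, 60 mm across, 60 mm high, loose, at the +y side beyond the cup. Origin: centre of its underside.
- tray: Green mould tray 100 x 140 x 22 mm, loose, on the +x side of the base plate. Origin: centre of its underside.

How it is judged (in metres and radians):
On the way, in this order (a step that is already met when the one before it is completed fails the run):
1. the mould's lid is shut (value of joint lid below 0.05 rad), for 0.2 s.
2. the bolt head is gripped and has stopped turning, lid still shut (contact force between the fingers and bolt above 5 N and velocity of joint bolt between -0.02 and 0.02 rad/s and distance between the grasp point and bolt_head below 0.018 m and value of joint lid below 0.05 rad), for 0.5 s.
At the end, for the whole second after the job is handed in: The lid is within 0.05 rad of shut; the brass bolt head is between the fingers (its centre within 18 mm of the middle of the grasp) with more than 5 N on it and turns slower than 0.02 rad/s, still held when the program ends (all of step 2); the arm keeps its last pose, push and grip.
It fails at once if a cup, the bottle, the jar or the tray is pushed more than 30 mm or knocked over (distance of any of cup_a, cup_b, dropper, jar, tray from where it was at the start of the episode above 0.03 m or angle between any of cup_a, cup_b, dropper, jar, tray's own z axis and vertical above 0.5 rad).
It also fails if it takes over 43 s, if anything falls off the work surface, if the arm or the gripper's body presses on something with over 40 N, if the wrist force passes 120 N, or if a joint passes its speed limit or range.

## Robot

A 6-joint arm with a two-finger parallel gripper is mounted at the origin on the work surface. World frame = base frame: x ahead of the robot, y to its left, z up, the work surface at z = 0. Lengths are in m, angles in degrees, forces in N, time in s.
With the tool pointing down it reaches from about 0.25 to 0.725 m from the base axis. Payload 9.7 kg.
Tool frame: the origin (TCP) lies at the very end of the fingers, on their centre line; the grasp point (between the pads) lies 19 mm behind it; y points along the fingers, x is the direction in which the jaws open and shut, and the axes are right-handed (so a half turn about y gives the same grasp; the last joint's range is limited). The gripper opens to 85 mm and grips with 20 to 120 N. Pads are 22 mm wide; open, the fingers measure 114 mm over their backs; the gripper's body (76 mm by 85 mm) begins 54 mm behind the grasp point. The pads swing forward as they close: fully open they stand 13 mm farther back than shut.
Start: joints at [-69.099, 4.979, 10.078, 95.1, 0, 90], TCP at [0.196, -0.514, 0.201] pointing down, gripper open.
Joint ranges: [-179.16, 179.16], [-48.56, 103.87], [-65.8, 70.77], [-126.05, 130.52], [-82.76, 87.17], [-180, 180]. Speed limits (degrees/s): [127.2, 127.2, 147.25, 180, 180, 180].

## Interface

Orientations are given as [roll, pitch, yaw] about the fixed x, y, z axes, in that order (R = Rz(yaw) Ry(pitch) Rx(roll)).
In Python, from workcell import bot gives the robot as it stands.
- The arm moves only by the shell command python3 -m jog 'ROWS' [FORCE]. ROWS is JSON, a list of rows, each an object with "rotation": the turn, a rotation vector about the world's x, y, z in degrees, a list of three; "travel": the shift along the world's x, y, z in mm, a list of three; "jaw": the gripper command: -1 is shut, 1 is fully open, values between are in proportion. In form: [{"rotation": [rx, ry, rz], "travel": [x, y, z], "jaw": jaw}, ...]. A call has 1 to 8 rows; each row shifts and turns the commanded pose from where the row before left it; what a row does not reach is not made up. A row lasts 1/8 s, in which the tool goes at most 62.5 mm and 10.7 degrees, less where a joint would pass 70% of its speed; a pose out of reach is approached as far as the arm can. A call with a gripper value outside its range is refused whole. The fingers move at their own pace and stop on an object; FORCE is the grip in N (left out, the last holds). Time passes only in rows, so rows that do not move let the fingers close. It gives the time, the measured TCP pose, the force and the opening at its end, in the units of the state.
- bot.get_obs(): the state, without advancing time (a new reading comes with each control period).
- bot.camera(name): name is "side" or "top"; returns the picture (400x640x3 uint8, red, green, blue); there is no depth.
- bot.camera_params(name): a dict with "K" (3x3 intrinsics, pixels), "view" (4x4, takes a point from world to camera coordinates). Camera axes: x right, y up, looking along -z (the intrinsics and any distortion apply to the point x, -y, -z); pixel columns grow to the right and rows downward; lengths in m; the calibration is good to about 2 mm. A picture is of the moment at which its call begins. camera_params takes no time and is no camera call.
- bot.job_done(): hands the job in, once; it reports no verdict.
Trained networks look in the newest picture that a camera, given by its name, has taken for a name from the list of things; names that differ only in an ending like _2 or _b are one class to them, and where a whole thing is asked for, a point or a joint stands for the part that bears it (a point fixed in the world has none). Each returns a list of dicts, best first, with "score" (0 to 1); they miss things now and then, are a little off and sometimes report something else, mostly with a low value. They report only what shows in the picture. A call takes as long as a camera call.
- bot.recognise(camera, thing): "xy" ([column, row] in pixels, amid what is visible of it).
- bot.trace(camera, thing): "mask" (400x640 bool, what is visible of it) and "xy" ([column, row] in pixels, amid what is visible of it).
The state is a dict: "time": time; "q": joint angles; "qd": joint speeds; "joint_efforts": joint torques, N m; "ee_pos": TCP position; "tcp_rot": TCP orientation; "wrist_force": force on the tool from outside, world axes, zero at the start; "torque": the same for the moment, N m; "opening": finger opening in m.
Only numpy, scipy, OpenCV 4.12 (cv2) and the standard library are available. Lean on these libraries where they do the work, as an engineer would, in place of code of your own. Each camera call takes 0.05 s, during which the arm holds its last target.

## Working session

There is one attempt and no reset: what is moved stays moved. The work goes in short steps, Python scripts to look and compute and a shell command to move; the robot and the scene stay as the last step left them, time stands still between calls to the robot, and variables do not carry over. Pictures are saved under pics/ and viewed, and the job is handed in when it is done.

```bash
ls; mkdir -p pics
python3 - <<'E'
from workcell import bot
import cv2
for c in("side","top"):
    im=bot.camera(c); cv2.imwrite(f"pics/{c}0.png",im[:,:,::-1])
    p=bot.camera_params(c); print(c,p)
print(bot.get_obs())
E
```

```text
pics
side {'K': array([[476.52679084,   0.        , 324.09697448],
       [  0.        , 476.52679084, 202.85744038],
       [  0.        ,   0.        ,   1.        ]]), 'view': array([[-0.85874987, -0.5121012 ,  0.01735009,  0.57508906],
       [ 0.26867361, -0.42119351,  0.86626239, -0.20690783],
       [-0.43630626,  0.74856422,  0.49928795, -1.15154887],
       [ 0.        ,  0.        ,  0.        ,  1.        ]])}
top {'K': array([[393.17058513,   0.        , 319.58904912],
       [  0.        , 393.17058513, 203.49289396],
       [  0.        ,   0.        ,   1.        ]]), 'view': array([[ 0.0246467 , -0.99960827,  0.01326104,  0.07421413],
       [ 0.9946905 ,  0.02584694,  0.09961298, -0.63564169],
       [-0.09991672,  0.0107355 ,  0.99493789, -1.04883311],
       [ 0.        ,  0.        ,  0.        ,  1.        ]])}
{'time': 0.1, 'q': array([-6.90988872e+01,  5.00860051e+00,  1.00385474e+01,  9.50988028e+01,
        2.07357934e-03,  8.99981740e+01]), 'qd': array([ 0.09716652, -0.14984089,  0.08002893,  0.13436003,  0.01246417,
        0.08425694]), 'joint_efforts': array([-4.69982042e-04, -5.21560156e+01,  4.65653622e+01,  1.60506566e-02,
        2.31844189e-05, -8.53100460e-06]), 'ee_pos': array([ 0.19614161, -0.51358221,  0.20064373]), 'tcp_rot': array([-8.99979242e+01,  6.88558653e-02, -6.90970612e+01]), 'wrist_force': array([ 0.04253915, -1.08794814,  0.99608904]), 'torque': array([-0.03871806,  0.03615811,  0.03166463]), 'opening': 0.08522395190681217}
```

View pics/side0.png

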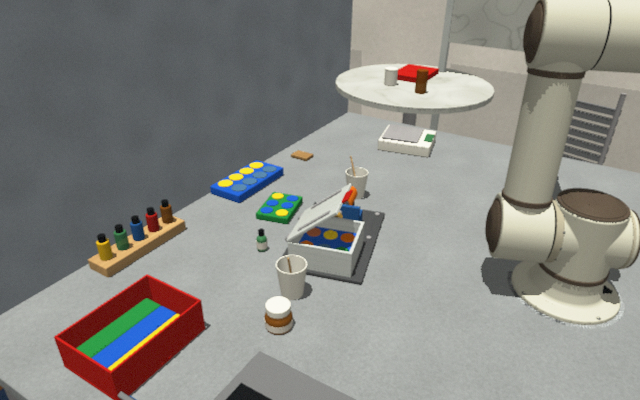

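View pics/top0.png

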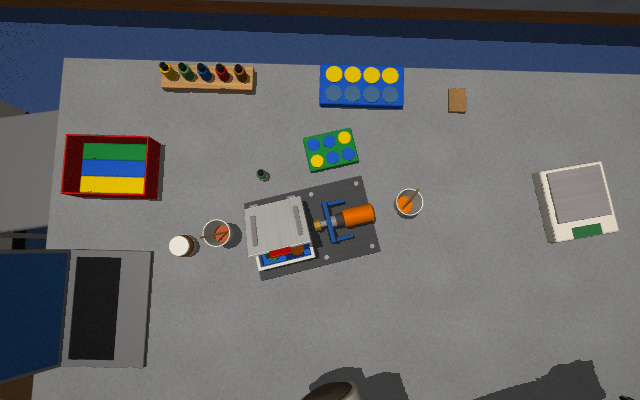

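Run:
```python
import cv2
im=cv2.imread("pics/top0.png")
cv2.imwrite("pics/top0z.png",cv2.resize(im[165:290,225:425],None,fx=4,fy=4,interpolation=cv2.INTER_CUBIC))
im=cv2.imread("pics/side0.png")
cv2.imwrite("pics/side0z.png",cv2.resize(im[140:340,230:430],None,fx=3,fy=3,interpolation=cv2.INTER_CUBIC))
```

```text
(no output)
```

View pics/top0z.png

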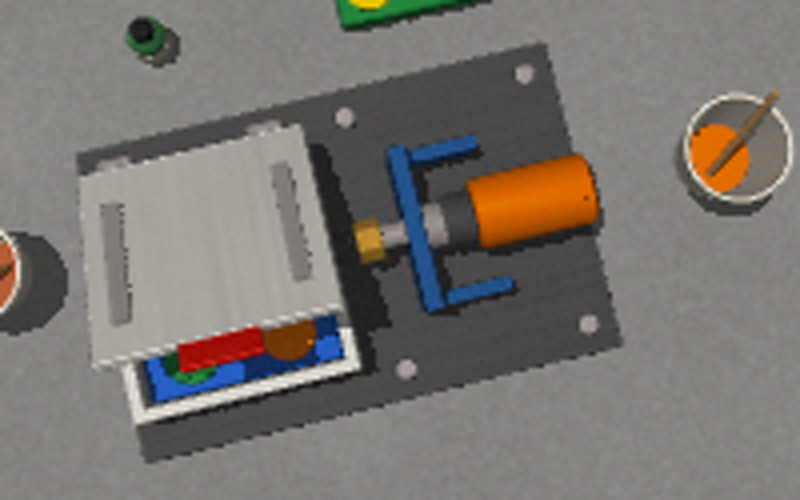

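View pics/side0z.png

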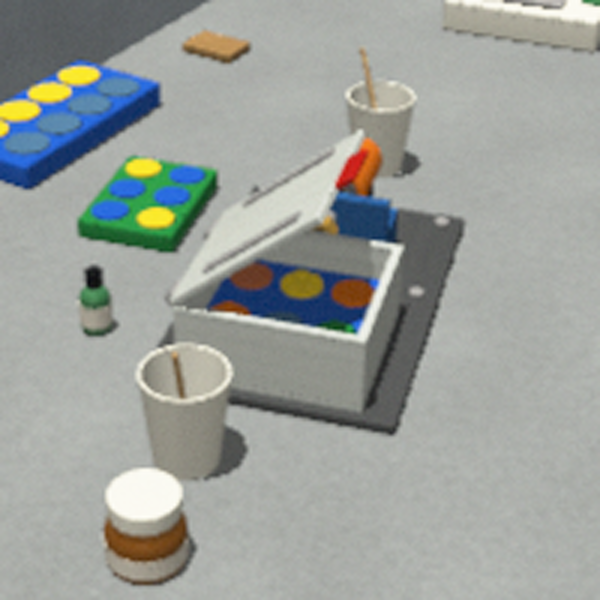

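```bash
cat > h.py <<'E'
import numpy as np
from workcell import bot
def proj(c,P):
    p=bot.camera_params(c);P=np.atleast_2d(P)
    v=(p["view"]@np.c_[P,np.ones(len(P))].T).T
    q=np.c_[v[:,0],-v[:,1],-v[:,2]]@p["K"].T
    return q[:,:2]/q[:,2:]
def rig(s,P):
    P=np.atleast_2d(P)/1000.;c,n=np.cos(s[2]),np.sin(s[2])
    return np.c_[s[0]+c*P[:,0]-n*P[:,1],s[1]+n*P[:,0]+c*P[:,1],P[:,2]]
def lid(t,r,y,h=8): return [80-r*np.cos(t)+h*np.sin(t),y,80+r*np.sin(t)+h*np.cos(t)]
E
python3 - <<'E'
from h import *
from scipy.optimize import least_squares
T=[((546,42),(110,-170,10)),((622,346),(-110,-170,10)),((146,462),(-110,170,10)),((78,152),(110,170,10)),((397,148),(55,-46,88)),((433,308),(-55,-46,88)),((360,368),(-80,10,80)),((136,421),(-80,160,80))]
S=[((463,218),(-110,-170,10)),((395,432),(-110,170,10)),((402,245),(-80,10,80)),((365,342),(-80,160,80))]
TL=[((95,366),160,160),((345,306),160,10),((302,126),0,10),((80,178),0,160)]
SL=[((361,133),160,10),((325,222),160,160)]
tz=lambda u:225+(u[0]+.5)/4-.5, 
def uT(u):return np.array([225+(u[0]+.5)/4-.5,165+(u[1]+.5)/4-.5])
def uS(u):return np.array([230+(u[0]+.5)/3-.5,140+(u[1]+.5)/3-.5])
def f(s):
    r=[proj("top",rig(s,P))[0]-uT(u) for u,P in T]+[proj("side",rig(s,P))[0]-uS(u) for u,P in S]
    r+=[proj("top",rig(s,lid(s[3],a,y)))[0]-uT(u) for u,a,y in TL]+[proj("side",rig(s,lid(s[3],a,y)))[0]-uS(u) for u,a,y in SL]
    return np.ravel(r)
best=min((least_squares(f,[.55,.07,y,.7],loss="soft_l1") for y in(-.3,0,.3,3)),key=lambda r:r.cost)
s=best.x;print(s,np.degrees(s[2]));print(f(s).reshape(-1,2).round(1).tolist())
np.save("s.npy",s)
for n,P in dict(bolt=(0,-15,65),lidmid=lid(s[3],80,85),free=lid(s[3],150,85),tab=lid(s[3],178,85),shutmid=(0,85,88),shutfree=(-70,85,88),cupb=(0,0,0)).items():
    print(n,(rig(s,P)[0]*1000).round(1))
# objects: base by rays
def ray(c,uv,z):
    p=bot.camera_params(c);R=p["view"][:3,:3];t=p["view"][:3,3]
    d=np.linalg.inv(p["K"])@[*uv,1];d=R.T@[d[0],-d[1],-d[2]];o=-R.T@t
    return (o+d*(z-o[2])/d[2]).round(3)
print("cupb",ray("top",(409,202),.085),"cupa",ray("top",(217,233),.085))
E
```

```text
Traceback (most recent call last):
  File "h.py", line 4, in proj
    p=bot.camera_params(c);P=np.atleast_2d(P)
ValueError: time passes only in moves, steps and waits
```

```bash
python3 - <<'E'
import re
t=open("h.py").read()
t=t.replace("def proj","_c={}\ndef cp(c):\n    if c not in _c:_c[c]=bot.camera_params(c)\n    return _c[c]\ndef proj").replace("p=bot.camera_params(c);P","p=cp(c);P")
t+='''
def ray(c,uv,z):
    p=cp(c);R=p["view"][:3,:3];t=p["view"][:3,3]
    d=np.linalg.inv(p["K"])@[*uv,1];d=R.T@[d[0],-d[1],-d[2]];o=-R.T@t
    return (o+d*(z-o[2])/d[2]).round(3)
'''
open("h.py","w").write(t)
E
python3 - <<'E'
from h import *
from scipy.optimize import least_squares
T=[((546,42),(110,-170,10)),((622,346),(-110,-170,10)),((146,462),(-110,170,10)),((78,152),(110,170,10)),((397,148),(55,-46,88)),((433,308),(-55,-46,88)),((360,368),(-80,10,80)),((136,421),(-80,160,80))]
S=[((463,218),(-110,-170,10)),((395,432),(-110,170,10)),((402,245),(-80,10,80)),((365,342),(-80,160,80))]
TL=[((95,366),160,160),((345,306),160,10),((302,126),0,10),((80,178),0,160)]
SL=[((361,133),160,10),((325,222),160,160)]
def uT(u):return np.array([225+(u[0]+.5)/4-.5,165+(u[1]+.5)/4-.5])
def uS(u):return np.array([230+(u[0]+.5)/3-.5,140+(u[1]+.5)/3-.5])
def f(s):
    r=[proj("top",rig(s,P))[0]-uT(u) for u,P in T]+[proj("side",rig(s,P))[0]-uS(u) for u,P in S]
    r+=[proj("top",rig(s,lid(s[3],a,y)))[0]-uT(u) for u,a,y in TL]+[proj("side",rig(s,lid(s[3],a,y)))[0]-uS(u) for u,a,y in SL]
    return np.ravel(r)
best=min((least_squares(f,[.55,.07,y,.7],loss="soft_l1") for y in(-.3,0,.3)),key=lambda r:r.cost)
s=best.x;print(s,np.degrees(s[2]));print(f(s).reshape(-1,2).round(1).tolist())
np.save("s.npy",s)
for n,P in dict(bolt=(0,-15,65),lidmid=lid(s[3],80,85),free=lid(s[3],150,85),tab=lid(s[3],178,85),shutmid=(0,85,88),shutfree=(-70,85,88)).items():
    print(n,(rig(s,P)[0]*1000).round(1))
print("cupb",ray("top",(409,202),.085),"cupa",ray("top",(217,233),.085))
E
```

```text
[0.56989115 0.11066558 0.26190612 0.66283098] 15.006115303271237
[[-0.1, -0.3], [0.3, -0.1], [-0.5, 0.3], [-0.9, 0.2], [-0.2, -0.7], [0.8, 0.5], [0.2, 0.1], [-0.4, 0.7], [0.5, -0.4], [-0.3, -2.0], [0.3, -0.2], [-0.2, -0.3], [-0.3, 1.1], [0.2, 0.8], [-0.0, -1.3], [-0.8, -0.9], [1.4, -0.4], [-1.4, -0.8]]
bolt [573.8  96.2  65. ]
lidmid [569.  198.4 135.5]
free [515.7 184.1 178.6]
tab [494.4 178.4 195.8]
shutmid [547.9 192.8  88. ]
shutfree [480.3 174.6  88. ]
cupb [ 0.638 -0.143  0.085] cupa [0.545 0.354 0.085]
```

```bash
python3 -m jog '[{"rotation":[0,0,5.25],"travel":[21,44,6],"jaw":-1},{"rotation":[0,0,5.25],"travel":[21,44,6],"jaw":-1},{"rotation":[0,0,5.25],"travel":[21,44,6],"jaw":-1},{"rotation":[0,0,5.25],"travel":[21,44,6],"jaw":-1},{"rotation":[0,0,5.25],"travel":[21,44,6],"jaw":-1},{"rotation":[0,0,5.25],"travel":[21,44,6],"jaw":-1},{"rotation":[0,0,5.25],"travel":[21,44,6],"jaw":-1},{"rotation":[0,0,5.25],"travel":[21,44,6],"jaw":-1}]' 40; python3 -m jog '[{"rotation":[0,0,5.25],"travel":[21,44,0],"jaw":-1},{"rotation":[0,0,5.25],"travel":[21,44,0],"jaw":-1},{"rotation":[0,0,5.25],"travel":[21,44,0],"jaw":-1},{"rotation":[0,0,5.25],"travel":[21,44,0],"jaw":-1},{"rotation":[0,0,5.25],"travel":[21,44,0],"jaw":-1},{"rotation":[0,0,5.25],"travel":[21,44,0],"jaw":-1},{"rotation":[0,0,5.25],"travel":[21,44,0],"jaw":-1},{"rotation":[0,0,5.25],"travel":[21,44,0],"jaw":-1}]'
```

```text
time: 1.1
ee_pos: [0.3645, -0.1603, 0.2493]
tcp_rot: [-90.0, -0.0, -26.9]
wrist_force: [0.3, -0.4, 0.1]
opening: -0.0003
time: 2.1
ee_pos: [0.5326, 0.1918, 0.2489]
tcp_rot: [-90.0, 0.0, 15.1]
wrist_force: [1.3, -0.5, 0.8]
opening: 0.0
```

```bash
python3 -m jog '[{"rotation":[0,0,0],"travel":[3,0,-30],"jaw":-1},{"rotation":[0,0,0],"travel":[0,0,-30],"jaw":-1},{"rotation":[0,0,0],"travel":[0,0,-20],"jaw":-1},{"rotation":[0,0,0],"travel":[0,0,-10],"jaw":-1},{"rotation":[0,0,0],"travel":[0,0,-10],"jaw":-1},{"rotation":[0,0,0],"travel":[0,0,-10],"jaw":-1},{"rotation":[0,0,0],"travel":[0,0,-10],"jaw":-1}]'; python3 -m jog '[{"rotation":[0,0,0],"travel":[0,0,-10],"jaw":-1},{"rotation":[0,0,0],"travel":[0,0,-10],"jaw":-1},{"rotation":[0,0,0],"travel":[0,0,-10],"jaw":-1},{"rotation":[0,0,0],"travel":[0,0,-5],"jaw":-1},{"rotation":[0,0,0],"travel":[0,0,-3],"jaw":-1}]'
```

```text
time: 2.98
ee_pos: [0.5355, 0.1902, 0.1292]
tcp_rot: [-90.0, -0.0, 14.9]
wrist_force: [0.1, 0.7, 1.1]
opening: 0.0001
time: 3.6
ee_pos: [0.5352, 0.1902, 0.091]
tcp_rot: [-90.0, 0.0, 14.9]
wrist_force: [-0.3, 0.5, 1.3]
opening: -0.0001
```

```bash
python3 -m jog '[{"rotation":[0,0,0],"travel":[0,0,-3],"jaw":-1},{"rotation":[0,0,0],"travel":[0,0,-1],"jaw":-1}]';python3 - <<'E'
from workcell import bot
import cv2
im=bot.camera("side")[:,:,::-1]
cv2.imwrite("pics/side1z.png",cv2.resize(im[140:340,230:430],None,fx=3,fy=3,interpolation=cv2.INTER_CUBIC))
E
```

```text
time: 3.85
ee_pos: [0.5352, 0.1902, 0.0873]
tcp_rot: [-90.0, -0.0, 14.9]
wrist_force: [-1.2, 0.5, 0.7]
opening: 0.0001
```

View pics/side1z.png

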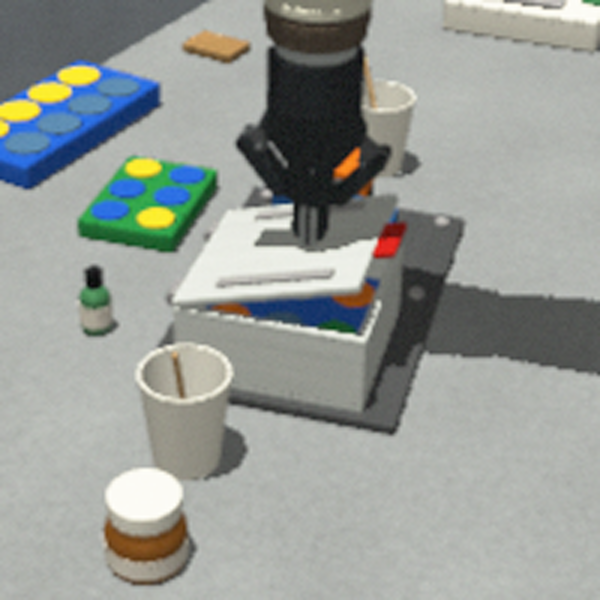

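The lid (free edge around zoom (375,300)) is following the fingers and is still slightly open; no large force yet. I'll continue down.

```bash
python3 -m jog '[{"rotation":[0,0,0],"travel":[0,0,-3],"jaw":-1},{"rotation":[0,0,0],"travel":[0,0,-3],"jaw":-1}]'; python3 -m jog '[{"rotation":[0,0,0],"travel":[0,0,-2],"jaw":-1},{"rotation":[0,0,0],"travel":[0,0,-2],"jaw":-1}]'
```

```text
time: 4.15
ee_pos: [0.5353, 0.1902, 0.0812]
tcp_rot: [-90.0, -0.0, 14.9]
wrist_force: [-0.3, -0.3, -0.0]
opening: -0.0002
time: 4.4
ee_pos: [0.5352, 0.1902, 0.0771]
tcp_rot: [-90.0, 0.0, 14.9]
wrist_force: [-0.6, -0.4, -0.2]
opening: -0.0001
```

Run:
```python
from workcell import bot
import cv2
im=bot.camera("side")[:,:,::-1]
cv2.imwrite("pics/side2z.png",cv2.resize(im[190:290,270:400],None,fx=5,fy=5,interpolation=cv2.INTER_CUBIC))
```

```text
(no output)
```

View pics/side2z.png

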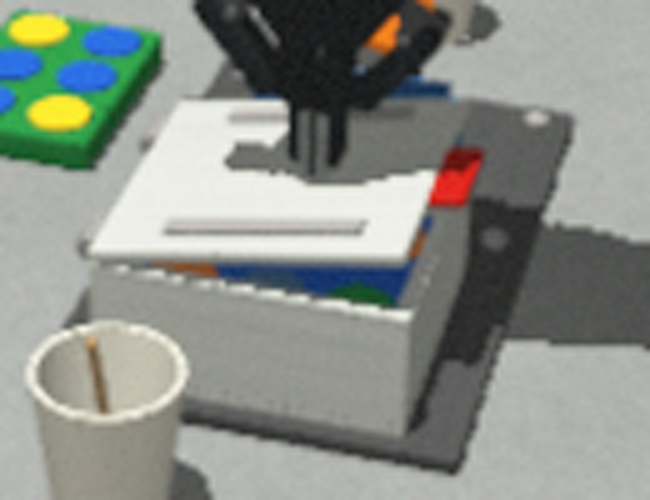

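Run:
```python
from h import *
s=np.load("s.npy")
u=lambda p:((p-np.array([270,190]))*5).round(0).tolist()
o=bot.get_obs()
print("tcp",u(proj("side",o["ee_pos"])))
for t in(0,.05,.1,.15,.2,.25):print(t,u(proj("side",np.r_[rig(s,lid(t,160,160)),rig(s,lid(t,160,10)),rig(s,lid(t,95,85))])), (rig(s,lid(t,92,85))*1000).round())
print(u(proj("side",rig(s,[[-80,160,80],[-80,10,80],[80,160,80]]))), u(proj("side",rig(s,[[-80,160,88]]))))
```

```text
tcp [[309.0, 216.0]]
0 [[406.0, 303.0], [471.0, 143.0], [314.0, 197.0]] [[536. 190.  88.]]
0.05 [[406.0, 289.0], [471.0, 129.0], [313.0, 189.0]] [[537. 190.  93.]]
0.1 [[405.0, 275.0], [470.0, 116.0], [312.0, 181.0]] [[538. 190.  97.]]
0.15 [[402.0, 260.0], [468.0, 103.0], [310.0, 173.0]] [[538. 190. 102.]]
0.2 [[399.0, 246.0], [465.0, 89.0], [308.0, 165.0]] [[540. 191. 106.]]
0.25 [[396.0, 231.0], [462.0, 76.0], [306.0, 157.0]] [[541. 191. 111.]]
[[406.0, 317.0], [470.0, 156.0], [86.0, 260.0]] [[406.0, 303.0]]
```

```bash
python3 -m jog '[{"rotation":[0,0,0],"travel":[0,0,-2],"jaw":-1},{"rotation":[0,0,0],"travel":[0,0,-2],"jaw":-1},{"rotation":[0,0,0],"travel":[0,0,-2],"jaw":-1}]'
python3 - <<'E'
from workcell import bot
import cv2
im=bot.camera("side")[:,:,::-1]
a=cv2.resize(im[190:290,270:400],None,fx=5,fy=5,interpolation=cv2.INTER_CUBIC)
cv2.imwrite("pics/side3z.png",a)
im=bot.camera("top")[:,:,::-1]
cv2.imwrite("pics/top3z.png",cv2.resize(im[165:290,225:425],None,fx=4,fy=4,interpolation=cv2.INTER_CUBIC))
E
```

```text
time: 4.82
ee_pos: [0.5352, 0.1902, 0.0711]
tcp_rot: [-90.0, 0.0, 14.9]
wrist_force: [-0.6, 0.1, 0.1]
opening: 0.0001
```

View pics/side3z.png

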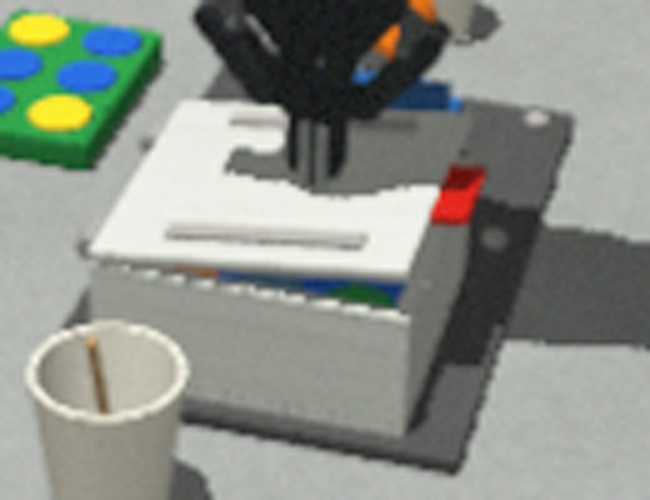

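View pics/top3z.png

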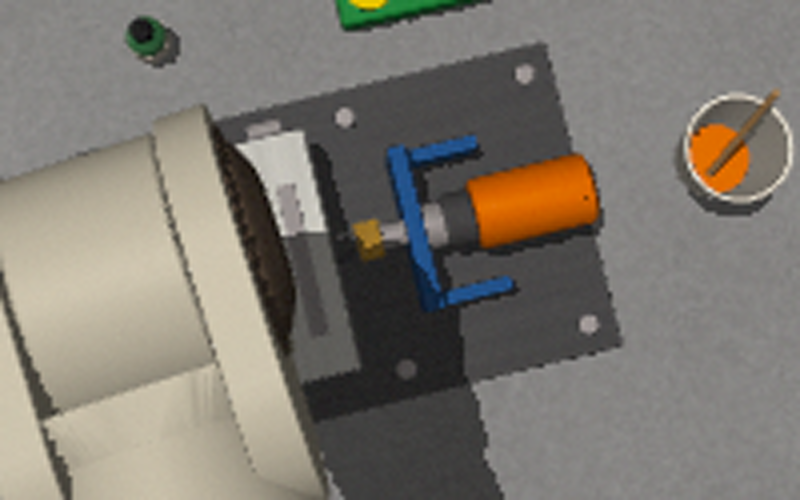

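```bash
python3 -m jog '[{"rotation":[0,0,0],"travel":[0,0,-3],"jaw":-1},{"rotation":[0,0,0],"travel":[0,0,-3],"jaw":-1},{"rotation":[0,0,0],"travel":[0,0,-1],"jaw":-1}]';python3 -m jog '[{"rotation":[0,0,0],"travel":[0,0,-1],"jaw":-1},{"rotation":[0,0,0],"travel":[0,0,-1],"jaw":-1}]';  python3 - <<'E'
from workcell import bot
import cv2
im=bot.camera("side")[:,:,::-1]
a=cv2.resize(im[190:290,270:400],None,fx=5,fy=5,interpolation=cv2.INTER_CUBIC)
cv2.imwrite("pics/side4z.png",a)
E
```

```text
time: 5.3
ee_pos: [0.5351, 0.1902, 0.0639]
tcp_rot: [-90.0, 0.0, 14.9]
wrist_force: [-0.8, -0.2, 1.5]
opening: 0.0004
time: 5.55
ee_pos: [0.5353, 0.1902, 0.0623]
tcp_rot: [-90.0, -0.0, 14.9]
wrist_force: [0.1, -0.4, 0.1]
opening: -0.0002
```

View pics/side4z.png

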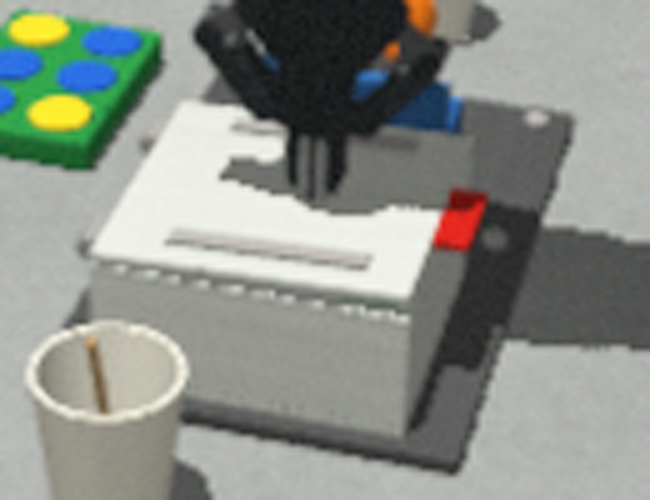

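```bash
python3 -m jog '[{"rotation":[0,0,0],"travel":[0,0,-1],"jaw":-1},{"rotation":[0,0,0],"travel":[0,0,0],"jaw":-1}]';python3 -m jog '[{"rotation":[0,0,0],"travel":[0,0,-1],"jaw":-1},{"rotation":[0,0,0],"travel":[0,0,0],"jaw":-1}]';python3 -m jog '[{"rotation":[0,0,0],"travel":[0,0,-1],"jaw":-1},{"rotation":[0,0,0],"travel":[0,0,0],"jaw":-1}]'
```

```text
time: 5.85
ee_pos: [0.5352, 0.1902, 0.0612]
tcp_rot: [-90.0, -0.0, 14.9]
wrist_force: [-0.5, -0.3, 0.2]
opening: -0.0001
time: 6.1
ee_pos: [0.5352, 0.1902, 0.0602]
tcp_rot: [-90.0, 0.0, 14.9]
wrist_force: [-0.4, -0.6, 0.5]
opening: 0.0002
time: 6.35
ee_pos: [0.5352, 0.1902, 0.0592]
tcp_rot: [-90.0, 0.0, 14.9]
wrist_force: [-0.1, 0.3, -0.9]
opening: -0.0002
```

```bash
python3 -m jog '[{"rotation":[0,0,0],"travel":[0,0,-1],"jaw":-1},{"rotation":[0,0,0],"travel":[0,0,-1],"jaw":-1}]';  python3 - <<'E'
from workcell import bot
import cv2
im=bot.camera("side")[:,:,::-1]
a=cv2.resize(im[190:290,270:400],None,fx=5,fy=5,interpolation=cv2.INTER_CUBIC)
cv2.imwrite("pics/side5z.png",a)
print(bot.get_obs()["joint_efforts"])
E
```

```text
time: 6.6
ee_pos: [0.5353, 0.1903, 0.058]
tcp_rot: [-90.0, -0.0, 14.9]
wrist_force: [-4.0, -1.9, 10.8]
opening: -0.0
[-1.16817537e-02 -5.10994041e+01  4.48987699e+01 -1.19708374e+00
 -6.07632363e-03 -4.24681730e-05]
```

View pics/side5z.png

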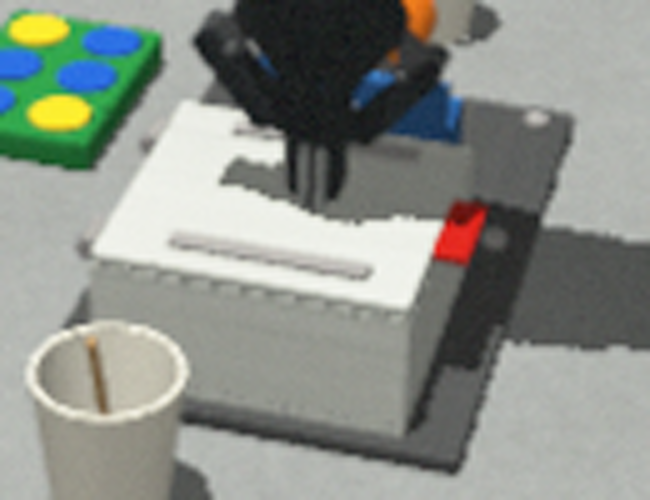

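The lid is fully shut (corner at (407,304), as predicted for 0 rad) with a 10.8 N reaction. But the reported TCP z of 58 mm disagrees with the lid top at 88 mm. I'll back off and measure the true fingertip position with both cameras.

```bash
python3 -m jog '[{"rotation":[0,0,0],"travel":[0,0,0],"jaw":-1},{"rotation":[0,0,0],"travel":[0,0,0],"jaw":-1},{"rotation":[0,0,0],"travel":[0,0,30],"jaw":-1},{"rotation":[0,0,0],"travel":[0,0,50],"jaw":-1},{"rotation":[0,0,0],"travel":[19,-47,10],"jaw":-1},{"rotation":[0,0,0],"travel":[19.5,-47,0],"jaw":-1},{"rotation":[0,0,0],"travel":[0,0,0],"jaw":-1}]'
python3 - <<'E'
from h import *
import cv2
o=bot.get_obs();print(o["ee_pos"],o["q"])
for c,(r0,r1,c0,c1) in dict(side=(110,310,250,450),top=(130,290,240,440)).items():
    im=bot.camera(c)[:,:,::-1]
    print(c,(proj(c,o["ee_pos"])-[c0,r0])*3)
    cv2.imwrite(f"pics/{c}6z.png",cv2.resize(im[r0:r1,c0:c1],None,fx=3,fy=3,interpolation=cv2.INTER_CUBIC))
E
```

```text
time: 7.52
ee_pos: [0.5746, 0.0935, 0.1471]
tcp_rot: [-90.0, -0.0, 14.7]
wrist_force: [-0.6, 0.5, 0.1]
opening: -0.0002
[0.57463519 0.09348096 0.14713397] [ 9.25510848e+00  8.62612072e+00  8.07256260e+00  8.94395202e+01
 -2.81697352e-02  8.45601607e+01]
side [[263.51736714 238.18365072]]
top [[234.93383177 278.275902  ]]
```

View pics/side6z.png

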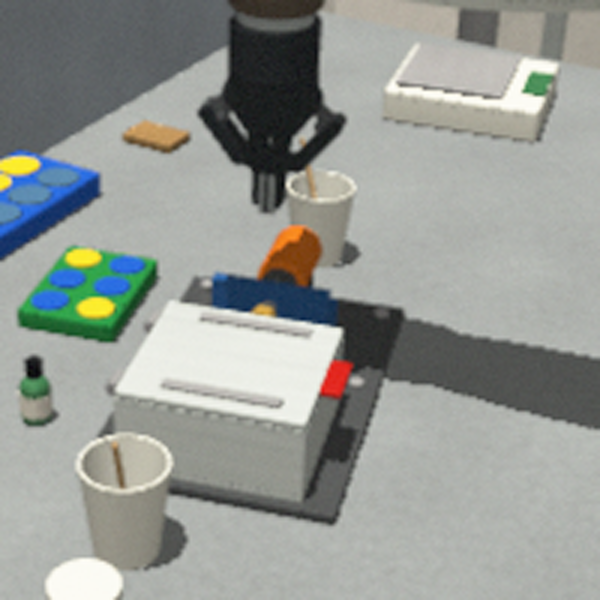

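View pics/top6z.png

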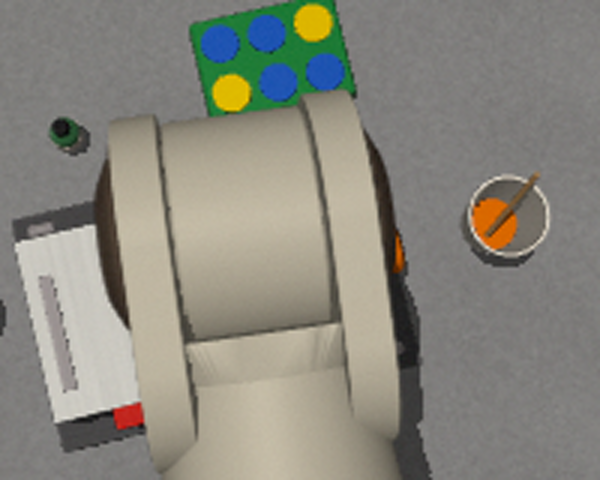

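```bash
python3 -m jog '[{"rotation":[0,0,0],"travel":[0,0,0],"jaw":1},{"rotation":[0,0,0],"travel":[0,0,0],"jaw":1},{"rotation":[0,0,0],"travel":[0,0,0],"jaw":1},{"rotation":[0,0,0],"travel":[0,0,0],"jaw":1},{"rotation":[0,0,0],"travel":[0,0,0],"jaw":1}]'
python3 - <<'E'
from h import *
import cv2
o=bot.get_obs();P=o["ee_pos"]
im=bot.camera("side")[:,:,::-1].copy()
old=cv2.imread("pics/side6z.png")
r0,c0,k=100,300,8
a=cv2.resize(im[r0:r0+100,c0:c0+75],None,fx=5,fy=5,interpolation=cv2.INTER_CUBIC)
b=cv2.resize(old[0:270,150:375],(375,450))[:450]
def mark(img,f):
    for dz,col in((0,(0,0,255)),(.019,(0,255,0)),(.028,(0,255,255)),(.073,(255,0,255)),(.101,(255,255,0))):
        u=f(proj("side",P+[0,0,dz])[0]);cv2.line(img,(int(u[0])-60,int(u[1])),(int(u[0])-20,int(u[1])),col,1)
mark(a,lambda p:(p-[c0,r0])*5)
mark(b,lambda p:((p-[250,110])*3-[150,0])*375/225)
h=np.zeros((500,760,3),np.uint8);h[:a.shape[0],:375]=a;h[:450,380:755]=b
cv2.imwrite("pics/grip7.png",h)
E
```

```text
time: 8.25
ee_pos: [0.5737, 0.0963, 0.1473]
tcp_rot: [-90.0, -0.0, 14.9]
wrist_force: [-0.3, 0.1, 0.0]
opening: 0.0853
```

View pics/grip7.png

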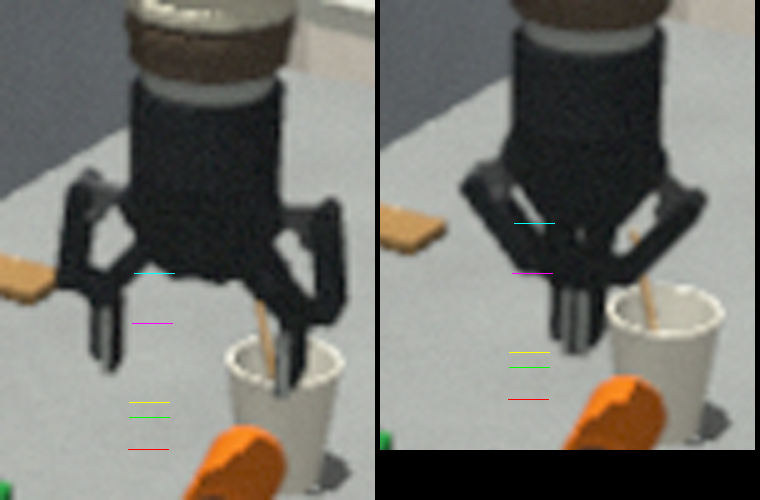

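Run:
```python
from h import *
o=bot.get_obs();P=o["ee_pos"];print(P)
x=np.array([np.cos(.26),np.sin(.26),0])
f=lambda Q:((proj("side",Q)[0]-[300,100])*5).round()
for b in(.026,.029,.032):
    print(b,"tips",f(P+[0,0,b+.013]-.049*x),f(P+[0,0,b+.013]+.049*x),"bodybot",f(P+[0,0,b+.073]),"bodytop",f(P+[0,0,b+.073+.08]),"mid",f(P+[0,0,b+.013]))
print("closedtip",((proj("side",[.5746,.0935,.1761])[0]-[250,110])*3).round(1),"obs 267 211")
```

```text
[0.57370661 0.09625494 0.14730606]
0.026 tips [283. 396.] [100. 370.] bodybot [194. 277.] bodytop [200. 128.] mid [191. 383.]
0.029 tips [283. 391.] [100. 365.] bodybot [195. 272.] bodytop [200. 122.] mid [191. 378.]
0.032 tips [283. 386.] [100. 360.] bodybot [195. 266.] bodytop [200. 116.] mid [191. 373.]
closedtip [264.6 208.9] obs 267 211
```

```bash
python3 -m jog '[{"rotation":[0,0,0],"travel":[0,0,-25],"jaw":1},{"rotation":[0,0,0],"travel":[0,0,-25],"jaw":1},{"rotation":[0,0,0],"travel":[0,0,-15],"jaw":1},{"rotation":[0,0,0],"travel":[0,0,-10],"jaw":1},{"rotation":[0,0,0],"travel":[0,0,0],"jaw":1}]'
python3 - <<'E'
from h import *
import cv2
o=bot.get_obs();P=o["ee_pos"];print(P)
s=np.load("s.npy");x=np.array([np.cos(.26),np.sin(.26),0])
f=lambda Q:((proj("side",Q)[0]-[270,140])*5).round()
print("tips",f(P+[0,0,.042]-.049*x),f(P+[0,0,.042]+.049*x),"bolt",f(rig(s,[0,-15,65])[0]),"bracket ends",f(rig(s,[-55,-40,88])[0]),f(rig(s,[55,-40,88])[0]))
im=bot.camera("side")[:,:,::-1]
cv2.imwrite("pics/side8.png",cv2.resize(im[140:250,270:400],None,fx=5,fy=5,interpolation=cv2.INTER_CUBIC))
E
```

```text
time: 8.93
ee_pos: [0.5735, 0.0961, 0.072]
tcp_rot: [-90.0, 0.0, 14.9]
wrist_force: [-0.1, 0.7, 0.3]
opening: 0.0853
[0.57353315 0.09614673 0.07201243]
tips [426. 318.] [249. 290.] bolt [333. 382.] bracket ends [444. 339.] [250. 309.]
```

View pics/side8.png

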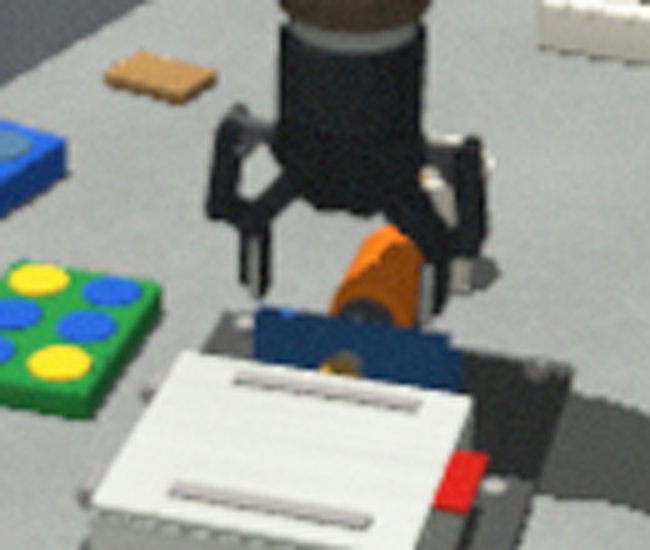

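Both gripper tips ((260,293), (436,312)) and the bracket ends are shifted alike from prediction, so the gripper is centred over the bolt (brass at about (342,366)). I'll descend.

```bash
python3 -m jog '[{"rotation":[0,0,0],"travel":[0,0,-12],"jaw":1},{"rotation":[0,0,0],"travel":[0,0,-12],"jaw":1},{"rotation":[0,0,0],"travel":[0,0,0],"jaw":1}]';python3 -m jog '[{"rotation":[0,0,0],"travel":[0,0,-12],"jaw":1},{"rotation":[0,0,0],"travel":[0,0,-10],"jaw":1},{"rotation":[0,0,0],"travel":[0,0,-9],"jaw":1},{"rotation":[0,0,0],"travel":[0,0,0],"jaw":1}]'
python3 - <<'E'
from h import *
import cv2
for c,(r0,c0) in dict(side=(140,270),top=(170,250)).items():
    im=bot.camera(c)[:,:,::-1]
    cv2.imwrite(f"pics/{c}9.png",cv2.resize(im[r0:r0+110,c0:c0+130],None,fx=5,fy=5,interpolation=cv2.INTER_CUBIC))
E
```

```text
time: 9.35
ee_pos: [0.5729, 0.0961, 0.0468]
tcp_rot: [-90.0, 0.1, 14.9]
wrist_force: [0.3, -0.1, 0.2]
opening: 0.0858
time: 9.85
ee_pos: [0.5731, 0.0961, 0.0163]
tcp_rot: [-90.0, 0.1, 14.9]
wrist_force: [0.2, -0.4, -0.0]
opening: 0.0854
```

View pics/side9.png

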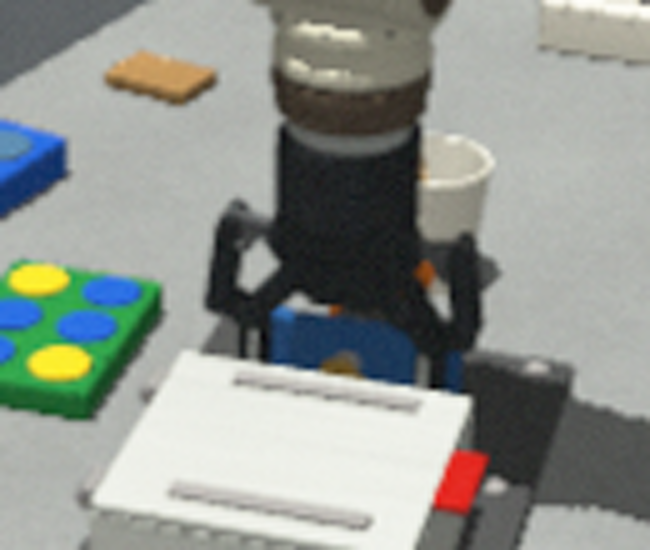

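The fingers straddle the brass head inside the gap, with no contact. Now I'll close.

```bash
python3 -m jog '[{"rotation":[0,0,0],"travel":[0,0,0],"jaw":-1},{"rotation":[0,0,0],"travel":[0,0,0],"jaw":-1},{"rotation":[0,0,0],"travel":[0,0,0],"jaw":-1},{"rotation":[0,0,0],"travel":[0,0,0],"jaw":-1},{"rotation":[0,0,0],"travel":[0,0,0],"jaw":-1},{"rotation":[0,0,0],"travel":[0,0,0],"jaw":-1},{"rotation":[0,0,0],"travel":[0,0,0],"jaw":-1},{"rotation":[0,0,0],"travel":[0,0,0],"jaw":-1}]' 60;python3 -m jog '[{"rotation":[0,0,0],"travel":[0,0,0],"jaw":-1},{"rotation":[0,0,0],"travel":[0,0,0],"jaw":-1},{"rotation":[0,0,0],"travel":[0,0,0],"jaw":-1},{"rotation":[0,0,0],"travel":[0,0,0],"jaw":-1},{"rotation":[0,0,0],"travel":[0,0,0],"jaw":-1},{"rotation":[0,0,0],"travel":[0,0,0],"jaw":-1},{"rotation":[0,0,0],"travel":[0,0,0],"jaw":-1},{"rotation":[0,0,0],"travel":[0,0,0],"jaw":-1}]'
python3 - <<'E'
from h import *
import cv2
for c,(r0,c0) in dict(side=(140,270)).items():
    im=bot.camera(c)[:,:,::-1]
    cv2.imwrite(f"pics/{c}10.png",cv2.resize(im[r0:r0+110,c0:c0+130],None,fx=5,fy=5,interpolation=cv2.INTER_CUBIC))
E
```

```text
time: 10.95
ee_pos: [0.5755, 0.0966, 0.018]
tcp_rot: [-90.0, -0.2, 14.9]
wrist_force: [7.6, 1.5, -1.5]
opening: 0.0237
time: 11.95
ee_pos: [0.5755, 0.0967, 0.018]
tcp_rot: [-90.0, -0.2, 14.9]
wrist_force: [7.0, 1.9, -1.3]
opening: 0.0241
```

View pics/side10.png

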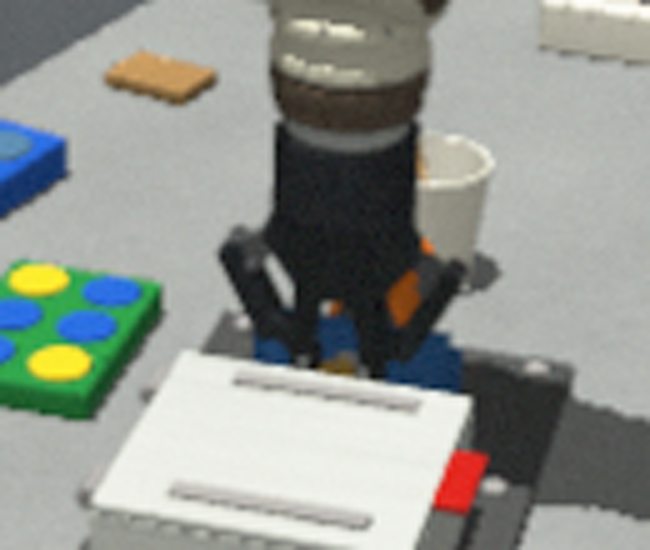

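Run:
```python
from workcell import bot
o=bot.get_obs();print(o["time"],o["opening"],o["wrist_force"],o["qd"].round(2))
print(bot.job_done())
```

```text
12.0 0.0243310928082982 [ 7.49900958  2.05217785 -1.14213162] [-0.06  0.02 -0.01 -0.03  0.03 -0.04]
the job is handed in; nothing more can be done
None
```

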